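Clamp the fishing reel and hold its spool over the shaft

TASK

On the reel repair bench, first close the small vise: slide its jaw home so that the reel body's foot is held snugly. Then pick up the larger of the two spools, carry it over the drawer rack and finish holding it level and centred over the reel's upright shaft, its underside about one centimetre clear of the shaft's tip, never letting the spool touch the reel. The job ends with the gripper still holding the spool still in the air; leave everything else on the bench where it lies.

Things in the scene. Friction and masses are not known exactly. Their poses are not given: they have to be found in the camera images.
- vise: Small low holding vise, fixed to the bench: grey base plate 90 mm (its x) by 240 mm (its y, from -70 to +170) by 12 mm thick, with a dark fixed jaw 70 wide and 50 mm high over the bench, its face at y = -25 mm. Origin on the bench, under the middle of the closed jaw gap; z up. The sliding jaw runs along its y axis and closes towards -y.
- jaw (a joint): Travel of the vise's sliding jaw in m: 0 = closed on the reel's foot (gap 50 mm), up to 0.05 = fully open. It grows as the jaw moves along the vise's +y. Sliding friction about 4 N, no spring: it stays where it is left.
- jaw_post (a point): Middle of the part to grip on the sliding jaw's handle: a plain upright square steel post 14 by 14 mm, its sides along the vise's x and y. This point is 86 mm above the bench and 18 mm below the top of the post (104 mm); the post rises from a 30 mm wide slide whose top is 31 mm above the bench. It lies 95 mm + jaw travel along the vise's +y from the vise's origin. Axes as the vise's.
- shaft_tip (a point): Tip of the reel's upright steel shaft (7 mm diameter, the top 40 mm free, z axis along it upwards), 138 mm above the bench. The reel body is loose in the vise until clamped: a dark foot block 44 (x) by 50 mm (y) standing on the vise's base plate, carrying two oval metal plates (88 by 64 mm) on pillars, the upper plate's top 92 mm above the bench, with bosses up to 12 mm on it; about 0.4 kg. Closing the jaw pushes it up to 6 mm towards the fixed jaw and squares it.
- spool_mid (a point): Centre (half-way up, on the axis) of the larger spool, bare metal, standing upright on the bench: 54 mm across the skirt and lip, 42 mm high (skirt 14, darker waist 40 mm across, lip 10 mm), with an 18 mm through bore along its z axis (up). Underside 21 mm below this point. 60 to 130 g. It can be gripped across its 54 mm anywhere round.
- spare_mid (a point): Centre of the smaller spare spool, 38 mm across and 30 mm high, same metal, standing upright. Leave it alone. It and the larger spool may have changed places.
- rack: Low rack of black small-parts drawers fixed on the bench between spools and vise: 260 mm (its x) by 80 mm (its y), 100 mm high. Origin under its middle.
- jar: Bystander: closed glass jar with blue cap, 54 mm across, 85 mm high; origin at the centre of its underside.
- crank: Bystander: reel handle, 75 mm bar along its y with two black grips, lying; about 22 mm high, origin under its middle.
- star: Bystander: five-armed star wheel 56 mm across, 10 mm high, lying flat; origin under its middle.
- driver_grip (a point): Bystander: screwdriver 180 mm long, lying; this point is on its handle, x axis towards the blade.
- dish: Bystander: shallow clear dish 76 mm across, 18 mm high; origin under its middle.
- washer: Bystander: flat steel washer 28 mm across, 3 mm thick; origin under its middle.
Things that resemble listed ones, but are neither listed nor needed, are in the scene too. Of the things shaped like the part that bears shaft_tip, the aluminium one is meant. What is shaped like the part that bears spool_mid but red is not meant.

How it is judged:
On the way, in this order (a step that is already met when the one before it is completed fails the run):
1. the jaw is closed on the reel's foot while the spool still stands on the bench (value of joint jaw below 0.004 m and horizontal distance between shaft_tip and vise below 0.012 m and angle between shaft_tip's own z axis and vertical below 0.06 rad and height (world z) of spool_mid below 0.03 m), for 0.2 s.
2. the larger spool hovers level and centred over the shaft tip (horizontal distance between spool_mid and shaft_tip below 0.006 m and z of spool_mid in the frame of shaft_tip between 0.023 and 0.043 m and angle between spool_mid's own z axis and vertical below 0.14 rad), for 0.2 s.
At the end, for the whole second after the job is handed in: Jaw under 4 mm from closed, reel upright (3 deg), shaft within 12 mm of the vise centre; larger spool held still in the fingers, within 6 mm of the shaft axis, level within 8 deg, underside 2 to 22 mm above the tip, not touching the reel; bystanders within 30 mm of their start (all of step 2 and value of joint jaw below 0.004 m and horizontal distance between shaft_tip and vise below 0.012 m and angle between shaft_tip's own z axis and vertical below 0.06 rad and contact force between spool and the fingers above 0.3 N and linear speed of spool below 0.03 m/s and contact force between spool and reel below 0.1 N and distance of each of spare_mid, jar, crank, star, driver_grip, dish, washer from where it was at the start of the episode below 0.03 m); the arm keeps its last pose, push and grip.
It fails at once if the spool touches the reel (contact force between spool and reel above 0.5 N).
It fails at once if the reel is knocked over or lifted out (angle between shaft_tip's own z axis and vertical above 0.35 rad or height (world z) of shaft_tip above 0.158 m).
It fails at once if a bystander is disturbed (distance of any of spare_mid, jar, crank, star, driver_grip, dish, washer from where it was at the start of the episode above 0.04 m).
It also fails if it takes over 58 s, if anything falls off the work surface, if the arm or the gripper's body presses on something with over 40 N, if the wrist force passes 120 N, or if a joint passes its speed limit or range.

ROBOT

A 7-joint arm with a two-finger parallel gripper is mounted at the origin on the work surface. World frame = base frame: x ahead of the robot, y to its left, z up, the work surface at z = 0. Lengths are in m, angles in rad, forces in N, time in s.
With the tool pointing down it reaches from about 0.4 to 0.85 m from the base axis. Payload 4.5 kg.
Tool frame: the origin (TCP) lies midway between the tips of the shut fingers; the grasp point (between the pads) lies 19 mm behind it; z points along the fingers, y is the line along which they close (so a half turn about z gives the same grasp; the last joint's range is limited). The gripper opens to 88 mm and grips with 3 to 60 N. Pads are 18 mm wide; open, the fingers measure 123 mm over their backs; the gripper's body (75 mm by 187 mm) begins 45 mm behind the grasp point.
Start: joints at [-1.151, 0.689, -0.195, 1.565, 0.157, 0.902, -0.215], TCP at [0.235, 0.579, 0.239] pointing down, gripper open.
Joint ranges: [-3.01, 3.01], [-0.46, 2.08], [-1.47, 1.51], [0.13, 2.56], [-1, 4.14], [0.04, 2.09], [-2.66, 2.66]. Speed limits (rad/s): [2.57, 2.57, 3.14, 3.14, 3.14, 3.14, 3.14].

INTERFACE

Orientations are given as a unit quaternion [x, y, z, w].
In Python, from plant import r gives the robot as it stands.
- The arm moves only by the tool carry_out, never from a script. Its argument "plan" is a list of rows, each an object with "rot": the turn, a rotation vector about the tool's x, y, z in rad, a list of three; "xyz": the shift along the tool's x, y, z in m, a list of three; "grip": the closure in counts, from 0 (fully open) to 255 (shut). In form: [{"rot": [wx, wy, wz], "xyz": [dx, dy, dz], "grip": grip}, ...]. A call has 1 to 8 rows; each row is the pose to reach, as a shift and turn from the pose commanded when the call began, along the tool's axes at that moment; what a row does not reach only later rows make up. A row lasts 1/12 s, in which the tool goes at most 41.7 mm and 7.16 degrees, less where a joint would pass 70% of its speed; a pose out of reach is approached as far as the arm can. A call with a gripper value outside its range is refused whole. The fingers move at their own pace and stop on an object; "squeeze" is the grip in N (left out, the last holds). Time passes only in rows, so rows that repeat a pose let the fingers close. It gives the time, the measured TCP pose, the force, the opening and the grip force at its end, in the units of the state.
- r.get_state(): the state, without advancing time (a new reading comes with each control period).
- r.snapshot(name): name is "side" or "top" or "wrist"; returns the picture (384x512x3 uint8, red, green, blue); there is no depth.
- r.camera_params(name): a dict with "fx", "fy", "cx", "cy" (pixels), "distortion" ([k1, k2, p1, p2, k3] as OpenCV has them; the pictures are not rectified), "position" and "attitude" of the camera in the world; the wrist camera has in their place "hand_eye" (4x4, takes a point from camera to tool coordinates, whose origin is the TCP and whose axes are the flange's). Camera axes: x right, y down, z forward; pixel columns grow to the right and rows downward; lengths in m; the calibration is good to about 2 mm. A picture is of the moment at which its call begins: read the wrist's pose just before it. camera_params takes no time and is no camera call.
- r.finish_job(): hands the job in; it is judged then, once.
The state is a dict: "clock": time; "q": joint angles; "qd": joint speeds; "joint_torque": joint torques, N m; "tool_pos": TCP position; "eef_rot": TCP orientation; "contact_force": force on the tool from outside, world axes, zero at the start; "moment": the same for the moment, N m; "opening": opening from 0.0 (shut) to 1.0 (fully open); "finger_force": force on a finger pad.
Only numpy, scipy, OpenCV 4.12 (cv2) and the standard library are available. Lean on these libraries where they do the work, as an engineer would, in place of code of your own. Each camera call takes 0.05 s, during which the arm holds its last target. There are 200 camera calls.

## Working session

There is one attempt and no reset: what is moved stays moved. The work goes in short steps, Python scripts to look and compute and a tool call to move; the robot and the scene stay as the last step left them, time stands still between calls to the robot, and variables do not carry over. Pictures are saved under pics/ and viewed, at most 10 in all, crops included, and the job is handed in when it is done.

Besides the shell and the picture viewer there is one more tool, called as name(argument=value, ...), one argument or row to a line, values as JSON. carry_out: Moves the arm, as the interface text tells. Its arguments: {"type":"object","properties":{"plan":{"type":"array"},"squeeze":{"type":"number"}},"required":["plan"]}

```bash
mkdir -p pics
cat > h.py <<'E'
import numpy as np, cv2
from scipy.spatial.transform import Rotation as R
from plant import r
def save(n,f):
    im=r.snapshot(n); cv2.imwrite('pics/'+f,im[:,:,::-1]); return im
def cam(n,st=None):
    c=r.camera_params(n); K=np.array([[c['fx'],0,c['cx']],[0,c['fy'],c['cy']],[0,0,1.]]); d=np.array(c['distortion'],float)
    if 'hand_eye' in c:
        T=np.eye(4); T[:3,:3]=R.from_quat(st['eef_rot']).as_matrix(); T[:3,3]=st['tool_pos']; T=T@np.array(c['hand_eye'])
        return K,d,T[:3,:3],T[:3,3]
    a=np.array(c['attitude'],float)
    M=R.from_quat(a).as_matrix() if a.size==4 else a.reshape(3,3)
    return K,d,M,np.array(c['position'])
def ray(C,uv):
    K,d,M,p=C; q=cv2.undistortPoints(np.array([[uv]],float),K,d)[0,0]
    return p, M@np.array([q[0],q[1],1])
def onz(C,uv,z):
    p,v=ray(C,uv); return p+v*(z-p[2])/v[2]
def proj(C,X):
    K,d,M,p=C; return cv2.projectPoints(np.array([M.T@(np.array(X)-p)]),np.zeros(3),np.zeros(3),K,d)[0].ravel()
def tri(C1,u1,C2,u2):
    p,v=ray(C1,u1);q,w=ray(C2,u2)
    s=np.linalg.lstsq(np.stack([v,-w],1),q-p,rcond=None)[0]
    a=p+s[0]*v;b=q+s[1]*w; return (a+b)/2,np.linalg.norm(a-b)
E
python3 - <<'E'
from h import *
print(r.get_state())
for n in('side','top','wrist'): print(n,r.camera_params(n))
a=save('top','t0.png');b=save('side','s0.png')
E
```

```text
{'clock': 0.0, 'q': array([-1.15118176,  0.68996853, -0.19449101,  1.56635173,  0.15731601,
        0.9024776 , -0.21509523]), 'qd': array([-0.00028872, -0.00053902, -0.00061641, -0.00098642,  0.00123056,
       -0.00113369, -0.00047306]), 'joint_torque': array([ 7.65734535e-05, -5.27565050e+01, -1.26675267e+00, -1.53426987e+01,
       -5.26315137e-02,  6.61448896e-03,  1.69684099e-04]), 'tool_pos': array([0.23502011, 0.57844998, 0.23791704]), 'eef_rot': array([ 1.91672585e-01,  9.81458505e-01, -9.01748396e-04, -9.57962781e-05]), 'contact_force': array([-0.34363942,  0.72568804, -0.00335698]), 'moment': array([ 0.01361365, -0.06979047, -0.00546051]), 'finger_force': 0.0, 'opening': 0.9983146312529537}
side {'fx': 380.79500359806474, 'fy': 380.79500359806474, 'cx': 257.18995962431393, 'cy': 185.9382090677431, 'distortion': array([-0.02230919,  0.        ,  0.        ,  0.        ,  0.        ]), 'position': array([ 0.35676812, -0.86898097,  0.59616675]), 'attitude': array([ 0.86168646, -0.10469068,  0.05409259, -0.49356894])}
top {'fx': 467.756204471814, 'fy': 467.756204471814, 'cx': 254.76394528829564, 'cy': 189.1729556222312, 'distortion': array([-0.05960967,  0.        ,  0.        ,  0.        ,  0.        ]), 'position': array([ 0.30851698, -0.0458968 ,  1.28868565]), 'attitude': array([-0.70008486,  0.70671232, -0.07238716,  0.07210405])}
wrist {'fx': 283.5419626703296, 'fy': 283.5419626703296, 'cx': 251.3947328145913, 'cy': 185.92294028378905, 'distortion': array([-0.07002781,  0.        ,  0.        ,  0.        ,  0.        ]), 'hand_eye': array([[ 1.60621091e-03, -9.49556605e-01, -3.13591573e-01,
         8.14644380e-02],
       [ 9.99998706e-01,  1.55310047e-03,  4.19182266e-04,
        -2.27021105e-04],
       [ 8.90019292e-05, -3.13591840e-01,  9.49557871e-01,
        -1.47064701e-01],
       [ 0.00000000e+00,  0.00000000e+00,  0.00000000e+00,
         1.00000000e+00]])}
```

View pics/t0.png

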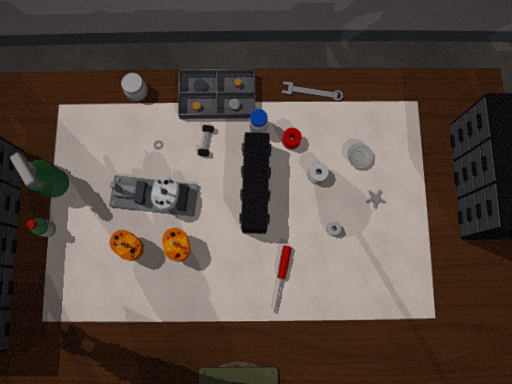

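View pics/s0.png

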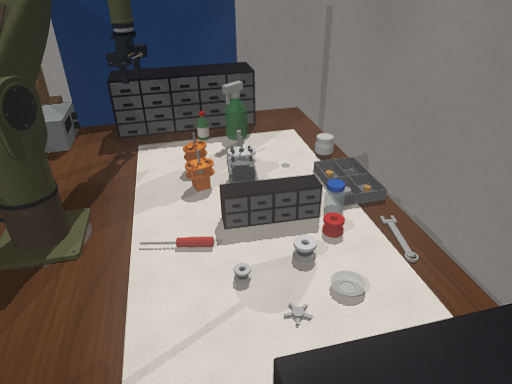

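The top view shows three reels: aluminium at (165,193) in the vise, and orange ones at (126,245) and (176,244). The aluminium one is meant. It also shows three spools: bare metal and large at (317,172), bare metal and small at (334,229), and red at (291,138). The large bare one at (317,172) is meant. The vise post is near (115,187), and the rack is at (255,183). I'll confirm these in one crop.

Run:
```python
from h import *
im=cv2.imread('pics/t0.png'); 
a=cv2.resize(im[165:225,100:210],None,fx=7,fy=5*1.0+2,interpolation=cv2.INTER_CUBIC)[:,:770]
b=cv2.resize(im[125:245,275:385],None,fx=3,fy=3,interpolation=cv2.INTER_CUBIC)[:170*2]
s=cv2.imread('pics/s0.png');c=cv2.resize(s[120:200,180:270],None,fx=3,fy=3,interpolation=cv2.INTER_CUBIC)
a=cv2.resize(a,(550,300)); out=np.zeros((600,800,3),np.uint8)
out[:300,:550]=a; out[300:540,:270]=c; bb=b[:300,:330]; out[300:,300:630]=bb
cv2.imwrite('pics/c0.png',out)
C=cam('top')
for n,u,z in(('post',(115,187),.1),('shaft',(165,193),.138),('spool',(317,172),.042),('spare',(334,229),.03),('rack',(255,183),.1)):print(n,onz(C,u,z).round(3))
```

```text
post [0.565 0.318 0.1  ]
shaft [0.54  0.178 0.138]
spool [ 0.614 -0.219  0.042]
spare [ 0.458 -0.261  0.03 ]
rack [ 0.572 -0.048  0.1  ]
```

View pics/c0.png

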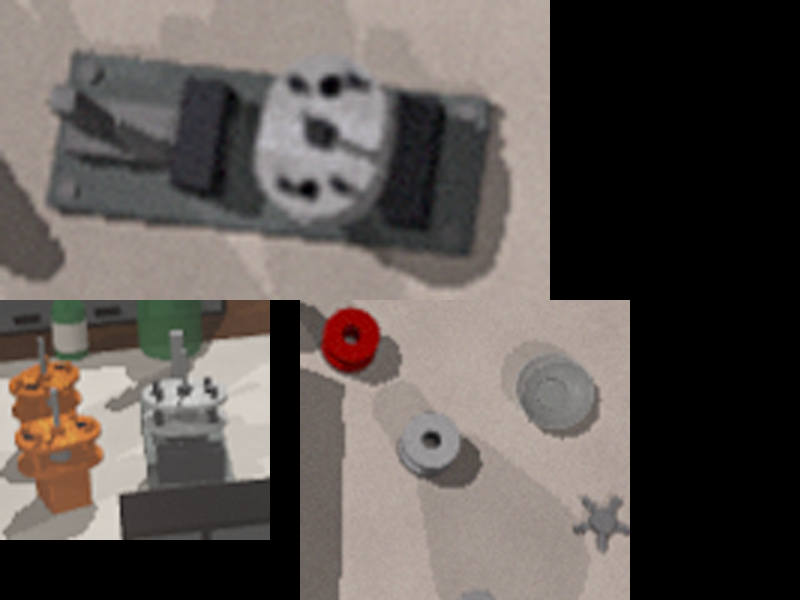

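The crop confirms the aluminium reel in the vise with its post at the left end (112.6,185), and the large bare-metal spool at (318.5,171). Next I'll get the vise pose from the plate corners.

Run:
```python
from h import *
C=cam('top')
k=[onz(C,(100+x/5,165+y/5),.012) for x,y in((72,50),(490,97),(470,255),(48,208))]
k=np.array(k);print(k.round(3), np.linalg.norm(k-np.roll(k,1,0),axis=1))
yv=(k[0]+k[3]-k[1]-k[2])[:2];yv/=np.linalg.norm(yv);print('vise y yaw deg',np.degrees(np.arctan2(yv[1],yv[0])))
o=k.mean(0)[:2]-.05*yv;print('origin',o, 'post open', o+.145*yv)
print('post',onz(C,(112.6,185),.104)); print('postoff',(onz(C,(112.6,185),.104)[:2]-o)@yv)
# spool
im=cv2.imread('pics/t0.png');g=cv2.cvtColor(im,cv2.COLOR_BGR2HSV)
print('spool',onz(C,(300/3*0+275+430/3-300/3,125+(440-300)/3),.042))
st=r.get_state();M=R.from_quat(st['eef_rot']).as_matrix();print(M.round(3))
print('post in tool',M.T@(np.r_[onz(C,(112.6,185),.104)[:2],.2]-st['tool_pos']))
```

```text
[[0.618 0.348 0.012]
 [0.589 0.111 0.012]
 [0.5   0.121 0.012]
 [0.528 0.357 0.012]] [0.09072173 0.23884193 0.08964456 0.23781387]
vise y yaw deg 83.04265124291302
origin [0.55251413 0.18443491] post open [0.57007805 0.32836722]
post [0.56908167 0.32289372 0.104     ]
postoff 0.13944611815652194
spool [ 0.61477995 -0.22266632  0.042     ]
[[-0.927  0.376 -0.   ]
 [ 0.376  0.927 -0.002]
 [-0.    -0.002 -1.   ]]
post in tool [-0.40570506 -0.11109021  0.03824392]
```

carry_out(
  plan=[
    {"rot":[0,0,0.12],"xyz":[-0.026,-0.028,0],"grip":0},
    {"rot":[0,0,0.24],"xyz":[-0.052,-0.056,0],"grip":0},
    {"rot":[0,0,0.36],"xyz":[-0.078,-0.084,0],"grip":0},
    {"rot":[0,0,0.48],"xyz":[-0.104,-0.112,0],"grip":0},
    {"rot":[0,0,0.6],"xyz":[-0.13,-0.14,0],"grip":0},
    {"rot":[0,0,0.72],"xyz":[-0.156,-0.168,0],"grip":0},
    {"rot":[0,0,0.84],"xyz":[-0.182,-0.196,0],"grip":0},
    {"rot":[0,0,0.96],"xyz":[-0.182,-0.196,0],"grip":0},
  ],
)

```text
clock: 0.77
tool_pos: [0.3327, 0.3199, 0.2386]
eef_rot: [0.63, 0.777, -0.003, 0.002]
contact_force: [-0.3, -0.6, -0.2]
opening: 1.001
finger_force: 0.0
```

```bash
cat >> h.py <<'E'
def go(x,y,z,yaw=None):
    "shift and turn (tool axes) to TCP x,y,z pointing down, tool y axis at yaw deg"
    st=r.get_state();M=R.from_quat(st['eef_rot']);p=np.array(st['tool_pos'])
    print('now',p.round(4),'yaw',np.degrees(np.arctan2(*M.as_matrix()[1::-1,1])).round(2),'clk',st['clock'],'open',st['opening'],'ff',st['finger_force'],'F',np.round(st['contact_force'],1))
    print('xyz',(M.inv().apply(np.array([x,y,z])-p)).round(4))
    if yaw is not None:
        a=np.radians(yaw);Y=np.array([np.cos(a),np.sin(a),0]);Z=np.array([0,0,-1.]);T=np.stack([np.cross(Y,Z),Y,Z],1)
        print('rot',(M.inv()*R.from_matrix(T)).as_rotvec().round(4))
E
python3 -c "
from h import *
go(.569,.325,.2,-7)"
```

```text
now [0.3327 0.3199 0.2386] yaw 11.9 clk 0.7667 open 1.0009597974544613 ff 0.0 F [-0.3 -0.6 -0.2]
xyz [-0.0435  0.2324  0.0385]
rot [-0.0006  0.0069  0.3299]
```

carry_out(
  plan=[
    {"rot":[0,0,0.06],"xyz":[-0.006,0.033,0.005],"grip":0},
    {"rot":[0,0,0.12],"xyz":[-0.012,0.066,0.01],"grip":0},
    {"rot":[0,0.007,0.18],"xyz":[-0.018,0.1,0.015],"grip":0},
    {"rot":[0,0.007,0.24],"xyz":[-0.025,0.133,0.02],"grip":0},
    {"rot":[0,0.007,0.3],"xyz":[-0.031,0.166,0.025],"grip":0},
    {"rot":[0,0.007,0.33],"xyz":[-0.037,0.199,0.032],"grip":0},
    {"rot":[0,0.007,0.33],"xyz":[-0.0435,0.2324,0.0385],"grip":0},
    {"rot":[0,0.007,0.33],"xyz":[-0.0435,0.2324,0.0385],"grip":0},
  ],
)

```text
clock: 1.43
tool_pos: [0.5725, 0.3359, 0.1982]
eef_rot: [0.745, 0.667, 0.003, -0.0]
contact_force: [0.4, -0.6, 0.6]
opening: 1.0
finger_force: 0.0
```

```bash
python3 -c "
from h import *
st=r.get_state();C=cam('wrist',st);im=save('wrist','w1.png')
go(.569,.325,.2,-7)
print(proj(C,[.569,.325,.104]))
cv2.imwrite('pics/w1b.png',cv2.resize(im[:,:,::-1],(800,600)))"
```

```text
now [0.569  0.3365 0.1985] yaw -6.23 clk 1.4833 open 0.997788391404224 ff 0.0 F [-0.2 -0.3  0.1]
xyz [-0.0115  0.0012 -0.0016]
rot [-0.0002 -0.005   0.0135]
[248.28720201 199.87452564]
```

View pics/w1b.png

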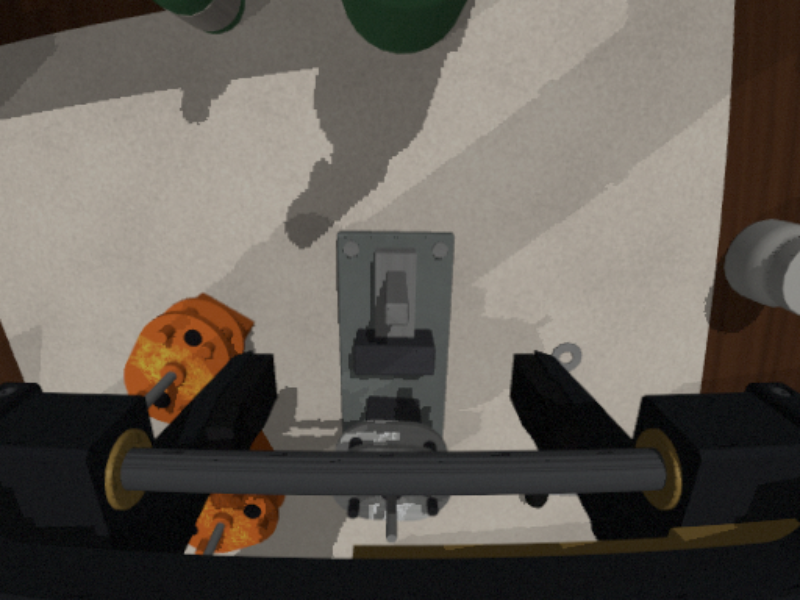

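The wrist view shows the post top at (254,200) in the original pixels, the shaft tip at about (250,344), and the vise plate square to the gripper.

```bash
python3 -c "
from h import *
st=r.get_state();C=cam('wrist',st)
print('post',onz(C,(254,200.3),.104),'tip',onz(C,(250.2,344),.138))
k=[onz(C,(u*.64,v*.64),.012)[:2] for u,v in((340,233),(453,233))]
m=(k[0]+k[1])/2;print(k)
p=onz(C,(254,200.3),.104)
go(p[0],p[1],.067,-6.5)
"
```

```text
post [0.57035803 0.32461032 0.104     ] tip [0.5522964  0.18969283 0.138     ]
[array([0.53121988, 0.35899919]), array([0.61684685, 0.34980629])]
now [0.569  0.3365 0.1985] yaw -6.23 clk 1.4833 open 0.997788391404224 ff 0.0 F [-0.2 -0.3  0.1]
xyz [-0.0124  0.0026  0.1314]
rot [-0.0002 -0.005   0.0048]
```

carry_out(
  plan=[
    {"rot":[0,-0.005,0.005],"xyz":[-0.012,0.0025,0.03],"grip":0},
    {"rot":[0,-0.005,0.005],"xyz":[-0.012,0.0025,0.065],"grip":60},
    {"rot":[0,-0.005,0.005],"xyz":[-0.012,0.0025,0.1],"grip":90},
    {"rot":[0,-0.005,0.005],"xyz":[-0.012,0.0025,0.131],"grip":120},
    {"rot":[0,-0.005,0.005],"xyz":[-0.012,0.0025,0.131],"grip":255},
    {"rot":[0,-0.005,0.005],"xyz":[-0.012,0.0025,0.131],"grip":255},
    {"rot":[0,-0.005,0.005],"xyz":[-0.012,0.0025,0.131],"grip":255},
    {"rot":[0,-0.005,0.005],"xyz":[-0.012,0.0025,0.131],"grip":255},
  ],
  squeeze=40,
)

```text
clock: 2.15
tool_pos: [0.5688, 0.3282, 0.0719]
eef_rot: [0.745, 0.667, 0.002, -0.001]
contact_force: [0.8, -0.9, -0.2]
opening: 0.495
finger_force: 0.0
```

```bash
python3 -c "
from h import *
go(.5704-.0051,.3246-.045,.067,-6.5)
"
```

```text
now [0.5688 0.3282 0.0719] yaw -6.29 clk 2.15 open 0.4953507754464468 ff 0.0 F [ 0.8 -0.9 -0.2]
xyz [-0.0487  0.0018  0.0046]
rot [ 0.0023 -0.0046  0.0037]
```

carry_out(
  plan=[
    {"rot":[0,0,0],"xyz":[0,0,0],"grip":255},
    {"rot":[0,0,0],"xyz":[0,0,0],"grip":255},
    {"rot":[0,0,0],"xyz":[0,0,0],"grip":255},
    {"rot":[0,0,0],"xyz":[0,0,0],"grip":255},
    {"rot":[0,0,0],"xyz":[0,0,0],"grip":255},
    {"rot":[0,0,0],"xyz":[0,0,0],"grip":255},
    {"rot":[0,0,0],"xyz":[0,0,0],"grip":255},
  ],
)

```text
clock: 2.73
tool_pos: [0.5736, 0.327, 0.0706]
eef_rot: [0.746, 0.666, 0.005, 0.002]
contact_force: [10.5, 0.5, -3.3]
opening: 0.155
finger_force: 40.0
```

```bash
python3 -c "
from h import *
go(.5704-.0051,.3246-.045,.067,-6.5)
"
```

```text
now [0.5736 0.327  0.0706] yaw -6.42 clk 2.7333 open 0.15527107431465553 ff 40.032034430187196 F [10.5  0.5 -3.3]
xyz [-0.048  -0.003   0.0033]
rot [ 0.0102 -0.0055  0.0014]
```

carry_out(
  plan=[
    {"rot":[0,0,0],"xyz":[-0.006,0.003,0],"grip":255},
    {"rot":[0,0,0],"xyz":[-0.012,0.004,0],"grip":255},
    {"rot":[0,0,0],"xyz":[-0.018,0.004,0],"grip":255},
    {"rot":[0,0,0],"xyz":[-0.024,0.004,0],"grip":255},
    {"rot":[0,0,0],"xyz":[-0.03,0.004,0],"grip":255},
    {"rot":[0,0,0],"xyz":[-0.034,0.004,0],"grip":255},
    {"rot":[0,0,0],"xyz":[-0.038,0.004,0],"grip":255},
    {"rot":[0,0,0],"xyz":[-0.038,0.004,0],"grip":255},
  ],
)

```text
clock: 3.4
tool_pos: [0.5689, 0.2898, 0.0704]
eef_rot: [0.745, 0.667, 0.003, -0.001]
contact_force: [3.2, 1.9, 5.5]
opening: 0.15
finger_force: 40.0
```

```bash
python3 -c "
from h import *
go(.5736-.0055,.327-.048,.067,-6.5)
"
```

```text
now [0.5689 0.2898 0.0704] yaw -6.33 clk 3.4 open 0.14997373418646723 ff 39.98395459726453 F [3.2 1.9 5.5]
xyz [-0.0109  0.0003  0.0034]
rot [ 0.0022 -0.0048  0.003 ]
```

carry_out(
  plan=[
    {"rot":[0,0,0],"xyz":[-0.003,0.001,0],"grip":255},
    {"rot":[0,0,0],"xyz":[-0.006,0.001,0],"grip":255},
    {"rot":[0,0,0],"xyz":[-0.008,0.001,0],"grip":255},
    {"rot":[0,0,0],"xyz":[-0.01,0.001,0],"grip":255},
    {"rot":[0,0,0],"xyz":[-0.012,0.001,0],"grip":255},
    {"rot":[0,0,0],"xyz":[-0.014,0.001,0],"grip":255},
    {"rot":[0,0,0],"xyz":[-0.014,0.001,0],"grip":255},
    {"rot":[0,0,0],"xyz":[-0.014,0.001,0],"grip":255},
  ],
)

```text
clock: 4.07
tool_pos: [0.5681, 0.2831, 0.0705]
eef_rot: [0.744, 0.669, 0.006, -0.003]
contact_force: [2.9, 12.7, 2.1]
opening: 0.152
finger_force: 40.0
```

carry_out(
  plan=[
    {"rot":[0,0,0],"xyz":[-0.003,0,0],"grip":255},
    {"rot":[0,0,0],"xyz":[-0.005,0,0],"grip":255},
    {"rot":[0,0,0],"xyz":[-0.005,0,0],"grip":255},
    {"rot":[0,0,0],"xyz":[-0.005,0,0],"grip":255},
  ],
)

```text
clock: 4.4
tool_pos: [0.5682, 0.283, 0.0706]
eef_rot: [0.743, 0.67, 0.009, -0.005]
contact_force: [4.6, 20.6, -1.6]
opening: 0.155
finger_force: 40.0
```

```bash
python3 -c "
from h import *
st=r.get_state();C=cam('wrist',st);im=save('wrist','w2.png');go(.568,.283,.2,-6.5)
save('top','t2.png')
t=cv2.imread('pics/t2.png')[165:225,100:210];o=np.zeros((384,800,3),np.uint8)
o[:,:400]=im[:,56:456,::-1];o[:218,400:]=cv2.resize(t,(400,218),interpolation=cv2.INTER_CUBIC);cv2.imwrite('pics/c2.png',o)
"
```

```text
now [0.5682 0.2829 0.0706] yaw -5.92 clk 4.45 open 0.1570583573181808 ff 40.02195649780333 F [ 5.3 20.9 -2.7]
xyz [ 0.0027  0.0005 -0.1294]
rot [ 0.0049 -0.0203  0.0102]
```

View pics/c2.png

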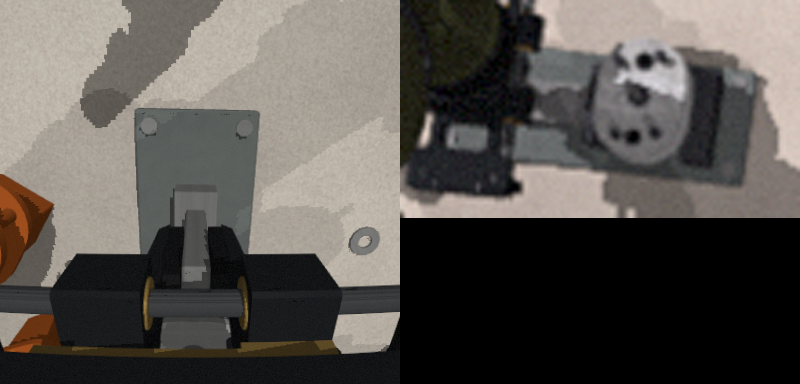

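The jaw is at a hard stop: 20 N and no further motion, with the foot between both jaws. I'll relax the push, release and rise.

carry_out(
  plan=[
    {"rot":[0,0,0],"xyz":[0.003,0,0],"grip":255},
    {"rot":[0,0,0],"xyz":[0.006,0,0],"grip":255},
    {"rot":[0,0,0],"xyz":[0.006,0,0],"grip":120},
    {"rot":[0,0,0],"xyz":[0.006,0,0],"grip":60},
    {"rot":[0,0,0],"xyz":[0.006,0,0],"grip":0},
    {"rot":[0,0,0],"xyz":[0.006,0,0],"grip":0},
    {"rot":[0,0,0],"xyz":[0.006,0,-0.03],"grip":0},
    {"rot":[0,0,0],"xyz":[0.006,0,-0.07],"grip":0},
  ],
)

```text
clock: 5.17
tool_pos: [0.5638, 0.2734, 0.136]
eef_rot: [0.745, 0.667, -0.005, -0.002]
contact_force: [0.5, 1.0, -0.1]
opening: 0.587
finger_force: 0.0
```

carry_out(
  plan=[
    {"rot":[0,0,0],"xyz":[0,0,-0.03],"grip":0},
    {"rot":[0,0,0],"xyz":[0,0,-0.07],"grip":0},
    {"rot":[0,0,0],"xyz":[0,0,-0.1],"grip":0},
    {"rot":[0,0,0],"xyz":[0,0,-0.12],"grip":0},
    {"rot":[0,0,0],"xyz":[0,0,-0.12],"grip":0},
  ],
)

```text
clock: 5.58
tool_pos: [0.5694, 0.2754, 0.2638]
eef_rot: [0.745, 0.667, 0.004, 0.0]
contact_force: [-0.2, -0.4, -0.0]
opening: 0.963
finger_force: 0.0
```

```bash
python3 -c "
from h import *
st=r.get_state();C=cam('wrist',st);im=save('wrist','w3.png');go(.568,.283,.25,-6.5)
# post, tip
for X in([.568,.282,.104],[.551,.18,.138],[.551,.18,.104]):print(proj(C,X))
cv2.imwrite('pics/w3b.png',cv2.resize(im[100:384,100:400,::-1],(634,600)))
"
```

```text
now [0.5681 0.275  0.2611] yaw -6.37 clk 5.6333 open 0.9919793777901599 ff 0.0 F [ 0.3 -0.2 -0.7]
xyz [ 0.0079 -0.001   0.0112]
rot [ 0.0022 -0.0036  0.0023]
[248.39202839 164.23320777]
[243.47084993 261.76201109]
[244.02131574 246.29677046]
```

View pics/w3b.png

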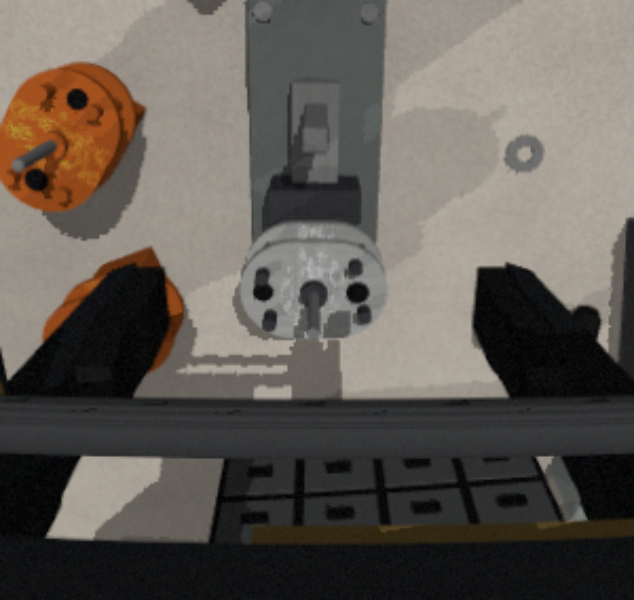

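The vise is closed: post at (249.5,165), shaft upright with its tip at (248,260).

```bash
cat > m.py <<'E'
from h import *
C=cam('wrist',dict(eef_rot=[0.745,0.667,0.004,0.0],tool_pos=[0.5694,0.2754,0.2638]))
print('tip',onz(C,(248.1,260),.138),'post',onz(C,(249.5,164.8),.104))
E
python3 m.py; python3 -c "
from h import *
C=cam('wrist',r.get_state())
im=save('wrist','w4.png')
print('tip est',onz(C,(248.1,260),.138)); go(.615,-.222,.26,-6.5);go(.57,.1,.26,-6.5)"
```

```text
tip [0.55640907 0.18168411 0.138     ] post [0.56904343 0.28121859 0.104     ]
tip est [0.55479789 0.18262821 0.138     ]
now [0.5669 0.2747 0.2592] yaw -6.36 clk 5.6833 open 1.0015520574944785 ff 0.0 F [-1.6 -0.8  0. ]
xyz [-0.4884  0.1028 -0.0017]
rot [-0.0011 -0.0015  0.0025]
now [0.5669 0.2747 0.2592] yaw -6.36 clk 5.6833 open 1.0015520574944785 ff 0.0 F [-1.6 -0.8  0. ]
xyz [-0.1733  0.0224 -0.0011]
rot [-0.0011 -0.0015  0.0025]
```

carry_out(
  plan=[
    {"rot":[0,0,0],"xyz":[-0.03,0.006,0],"grip":0},
    {"rot":[0,0,0],"xyz":[-0.07,0.015,0],"grip":0},
    {"rot":[0,0,0],"xyz":[-0.11,0.023,0],"grip":0},
    {"rot":[0,0,0],"xyz":[-0.15,0.032,0],"grip":0},
    {"rot":[0,0,0],"xyz":[-0.19,0.04,0],"grip":0},
    {"rot":[0,0,0],"xyz":[-0.23,0.049,0],"grip":0},
    {"rot":[0,0,0],"xyz":[-0.27,0.057,0],"grip":0},
    {"rot":[0,0,0],"xyz":[-0.31,0.065,0],"grip":0},
  ],
)

```text
clock: 6.35
tool_pos: [0.5958, -0.0419, 0.2561]
eef_rot: [0.745, 0.667, -0.001, -0.003]
contact_force: [-0.2, -0.4, -0.4]
opening: 0.998
finger_force: 0.0
```

```bash
python3 -c "
from h import *
go(.615,-.222,.18,-6.5)"
```

```text
now [ 0.5958 -0.0419  0.2561] yaw -6.32 clk 6.35 open 0.9978511364397002 ff 0.0 F [-0.2 -0.4 -0.4]
xyz [-0.177   0.0393  0.0756]
rot [-0.006  -0.0013  0.0032]
```

carry_out(
  plan=[
    {"rot":[0,0,0],"xyz":[-0.035,0.008,0],"grip":0},
    {"rot":[0,0,0],"xyz":[-0.07,0.016,0],"grip":0},
    {"rot":[0,0,0],"xyz":[-0.105,0.024,0.01],"grip":0},
    {"rot":[0,0,0],"xyz":[-0.14,0.031,0.03],"grip":0},
    {"rot":[0,0,0],"xyz":[-0.165,0.037,0.055],"grip":0},
    {"rot":[0,0,0],"xyz":[-0.172,0.039,0.075],"grip":0},
    {"rot":[0,0,0],"xyz":[-0.172,0.039,0.075],"grip":0},
    {"rot":[0,0,0],"xyz":[-0.172,0.039,0.075],"grip":0},
  ],
)

```text
clock: 7.02
tool_pos: [0.6153, -0.2141, 0.1803]
eef_rot: [0.745, 0.667, -0.001, -0.004]
contact_force: [0.6, 0.8, 0.1]
opening: 0.999
finger_force: 0.0
```

```bash
python3 -c "
from h import *
r.snapshot('wrist');r.snapshot('wrist');r.snapshot('wrist')
st=r.get_state();C=cam('wrist',st);im=save('wrist','w5.png');go(.615,-.222,.18,-6.5)
print(proj(C,[.615,-.222,.042]))
cv2.imwrite('pics/w5b.png',cv2.resize(im[100:300,130:380,::-1],(750,600)))"
```

```text
now [ 0.6184 -0.213   0.1842] yaw -6.16 clk 7.2167 open 0.9964682786398684 ff 0.0 F [ 1.   0.  -0.3]
xyz [-0.0093 -0.0024  0.0042]
rot [ 0.0008 -0.0026  0.0059]
[249.03246813 182.19645181]
```

View pics/w5b.png

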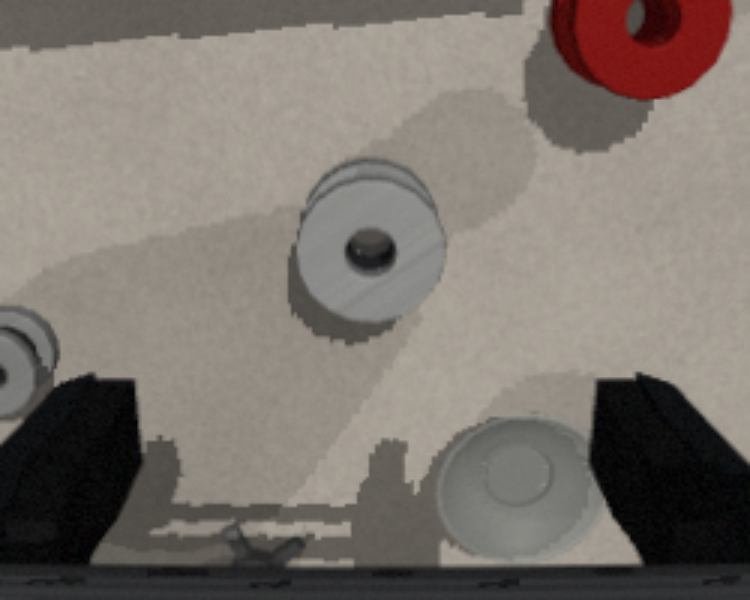

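The lip disc centre is at (253.7,183.3). The red spool (upper right) and the small spare (far left) are clear of the finger paths.

```bash
python3 -c "
from h import *
C=cam('wrist',dict(eef_rot=r.get_state()['eef_rot'],tool_pos=[ 0.6184,-0.213,0.1842]))
p=onz(C,(253.7,183.3),.042);print(p,onz(C,(130+640/3,100+20/3),.042),onz(C,(130+.5/3,100+375/3),.03))
go(p[0],p[1],.004,-6.5)"
```

```text
[ 0.62007848 -0.22404843  0.042     ] [ 0.71720709 -0.15381408  0.042     ] [ 0.46842624 -0.26393666  0.03      ]
now [ 0.6184 -0.213   0.1842] yaw -6.16 clk 7.2167 open 0.9964682786398684 ff 0.0 F [ 1.   0.  -0.3]
xyz [-0.0112  0.0027  0.1802]
rot [ 0.0008 -0.0026  0.0059]
```

carry_out(
  plan=[
    {"rot":[0,0,0],"xyz":[-0.005,0.002,0.035],"grip":0},
    {"rot":[0,0,0],"xyz":[-0.011,0.002,0.07],"grip":0},
    {"rot":[0,0,0],"xyz":[-0.011,0.002,0.105],"grip":0},
    {"rot":[0,0,0],"xyz":[-0.011,0.002,0.135],"grip":0},
    {"rot":[0,0,0],"xyz":[-0.011,0.002,0.155],"grip":0},
    {"rot":[0,0,0],"xyz":[-0.011,0.002,0.165],"grip":0},
    {"rot":[0,0,0],"xyz":[-0.011,0.002,0.165],"grip":0},
    {"rot":[0,0,0],"xyz":[-0.011,0.002,0.165],"grip":0},
  ],
)

```text
clock: 7.88
tool_pos: [0.6191, -0.2252, 0.0191]
eef_rot: [0.745, 0.668, 0.001, -0.0]
contact_force: [0.5, -0.9, 0.5]
opening: 1.002
finger_force: 0.0
```

```bash
python3 -c "
from h import *
for i in range(4): r.snapshot('wrist');go(.6195,-.224,.007,-6.5)"
```

```text
now [ 0.6196 -0.2257  0.0198] yaw -6.27 clk 7.9333 open 0.9998928616750075 ff 0.0 F [ 0.1  0.3 -0. ]
xyz [ 0.0017 -0.0003  0.0128]
rot [ 0.002  -0.0013  0.004 ]
now [ 0.6197 -0.2258  0.0201] yaw -6.28 clk 7.9833 open 1.001926877431028 ff 0.0 F [-0.3  0.  -0. ]
xyz [ 0.0018 -0.0005  0.0131]
rot [ 0.0025 -0.0012  0.0039]
now [ 0.6196 -0.226   0.0201] yaw -6.29 clk 8.0333 open 0.9983702501194832 ff 0.0 F [ 0.2 -0.   0.2]
xyz [ 0.0019 -0.0004  0.0131]
rot [ 0.0025 -0.0011  0.0037]
now [ 0.6194 -0.226   0.0199] yaw -6.3 clk 8.0833 open 0.9976701382849016 ff 0.0 F [-0.9  0.4 -1. ]
xyz [ 0.002  -0.0001  0.0129]
rot [ 0.0021 -0.0012  0.0035]
```

carry_out(
  plan=[
    {"rot":[0.002,0,0],"xyz":[0.002,0,0.007],"grip":0},
    {"rot":[0.002,0,0],"xyz":[0.002,0,0.013],"grip":40},
    {"rot":[0.002,0,0],"xyz":[0.002,0,0.013],"grip":60},
    {"rot":[0.002,0,0],"xyz":[0.002,0,0.013],"grip":80},
    {"rot":[0.002,0,0],"xyz":[0.002,0,0.013],"grip":100},
    {"rot":[0.002,0,0],"xyz":[0.002,0,0.013],"grip":255},
    {"rot":[0.002,0,0],"xyz":[0.002,0,0.013],"grip":255},
    {"rot":[0.002,0,0],"xyz":[0.002,0,0.013],"grip":255},
  ],
  squeeze=20,
)

```text
clock: 8.75
tool_pos: [0.6184, -0.2237, 0.0051]
eef_rot: [0.745, 0.667, -0.0, -0.002]
contact_force: [0.7, -0.7, 0.6]
opening: 0.593
finger_force: 20.0
```

carry_out(
  plan=[
    {"rot":[0,0,0],"xyz":[0,0,0],"grip":255},
    {"rot":[0,0,0],"xyz":[0,0,0],"grip":255},
    {"rot":[0,0,0],"xyz":[0,0,-0.01],"grip":255},
    {"rot":[0,0,0],"xyz":[0,0,-0.03],"grip":255},
    {"rot":[0,0,0],"xyz":[0,0,-0.06],"grip":255},
    {"rot":[0,0,0],"xyz":[0,0,-0.09],"grip":255},
    {"rot":[0,0,0],"xyz":[0,0,-0.12],"grip":255},
    {"rot":[0,0,0],"xyz":[0,0,-0.15],"grip":255},
  ],
)

```text
clock: 9.42
tool_pos: [0.6183, -0.2237, 0.157]
eef_rot: [0.745, 0.667, -0.0, -0.002]
contact_force: [0.8, -0.5, -1.6]
opening: 0.593
finger_force: 20.0
```

```bash
python3 -c "
from h import *
go(.556,.182,.21,-6.5)"
```

```text
now [ 0.6183 -0.2237  0.157 ] yaw -6.3 clk 9.4167 open 0.5934466305755962 ff 20.0257223090739 F [ 0.8 -0.5 -1.6]
xyz [ 0.3966 -0.1066 -0.0518]
rot [-0.0035 -0.0021  0.0034]
```

carry_out(
  plan=[
    {"rot":[0,0,0],"xyz":[0,0,-0.03],"grip":255},
    {"rot":[0,0,0],"xyz":[0.015,-0.004,-0.055],"grip":255},
    {"rot":[0,0,0],"xyz":[0.045,-0.012,-0.06],"grip":255},
    {"rot":[0,0,0],"xyz":[0.08,-0.021,-0.06],"grip":255},
    {"rot":[0,0,0],"xyz":[0.115,-0.031,-0.06],"grip":255},
    {"rot":[0,0,0],"xyz":[0.15,-0.04,-0.06],"grip":255},
    {"rot":[0,0,0],"xyz":[0.185,-0.05,-0.06],"grip":255},
    {"rot":[0,0,0],"xyz":[0.22,-0.059,-0.06],"grip":255},
  ],
)

```text
clock: 10.08
tool_pos: [0.5834, 0.0027, 0.2163]
eef_rot: [0.745, 0.667, -0.0, -0.002]
contact_force: [-0.2, 0.4, -1.3]
opening: 0.592
finger_force: 20.0
```

carry_out(
  plan=[
    {"rot":[0,0,0],"xyz":[0.03,-0.008,0],"grip":255},
    {"rot":[0,0,0],"xyz":[0.06,-0.016,0],"grip":255},
    {"rot":[0,0,0],"xyz":[0.085,-0.023,0],"grip":255},
    {"rot":[0,0,0],"xyz":[0.105,-0.029,0],"grip":255},
    {"rot":[0,0,0],"xyz":[0.115,-0.031,0],"grip":255},
    {"rot":[0,0,0],"xyz":[0.115,-0.031,0],"grip":255},
    {"rot":[0,0,0],"xyz":[0.115,-0.031,0],"grip":255},
    {"rot":[0,0,0],"xyz":[0.115,-0.031,0],"grip":255},
  ],
)

```text
clock: 10.75
tool_pos: [0.5666, 0.1163, 0.2161]
eef_rot: [0.746, 0.666, -0.001, -0.001]
contact_force: [0.6, 0.0, -0.7]
opening: 0.595
finger_force: 20.0
```

```bash
python3 -c "
from h import *
import json
for i in range(3): r.snapshot('wrist')
st=r.get_state();im=save('wrist','w6.png');json.dump({k:list(st[k]) for k in('tool_pos','eef_rot')},open('st6.json','w'))
go(.556,.182,.21,-6.5)
s=save('side','s6.png')
C=cam('wrist',st);S=cam('side');print(proj(C,[.556,.182,.138]),proj(S,[.556,.182,.138]))
o=np.zeros((600,800,3),np.uint8)
o[:400,:800]=cv2.resize(im[120:320,50:450,::-1],(800,400));o[400:,:300]=cv2.resize(s[115:175,205:295,::-1],(300,200),interpolation=cv2.INTER_CUBIC)
cv2.imwrite('pics/c6.png',o)"
```

```text
now [0.5664 0.1171 0.2159] yaw -6.44 clk 10.95 open 0.5969331413793538 ff 20.025894477730617 F [ 0.2 -0.4 -1.4]
xyz [ 0.0633 -0.0176  0.0061]
rot [-0.003  -0.0012  0.001 ]
[228.67384297 116.74152716] [241.54764008 137.66536502]
```

View pics/c6.png

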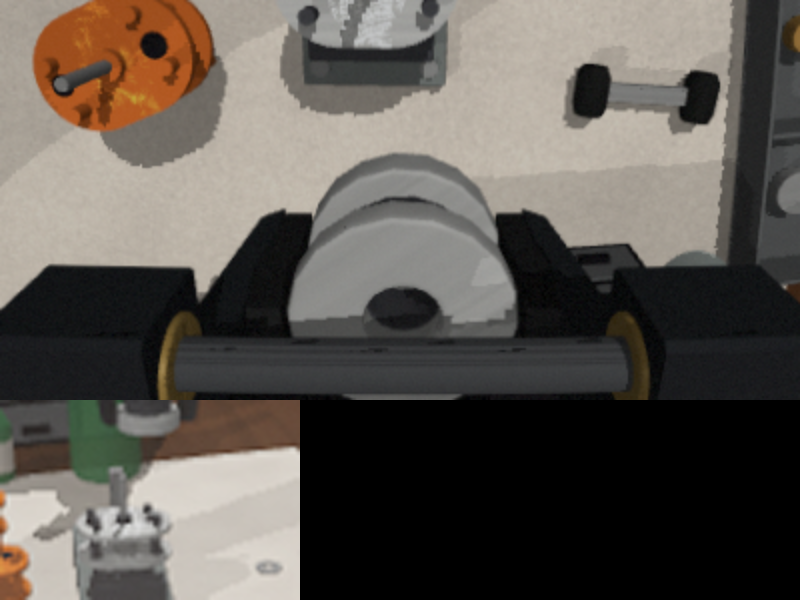

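The spool is held level, with the bore centre at about (251,276) in the wrist view. In the side view the shaft tip is at (240,135.4). The tip lay just above my wrist crop, so I'll crop that region.

```bash
python3 -c "
from h import *
im=cv2.imread('pics/w6.png');cv2.imwrite('pics/c7.png',cv2.resize(im[80:160,180:290],(770,560),interpolation=cv2.INTER_CUBIC))"
```

```text
(no output)
```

View pics/c7.png

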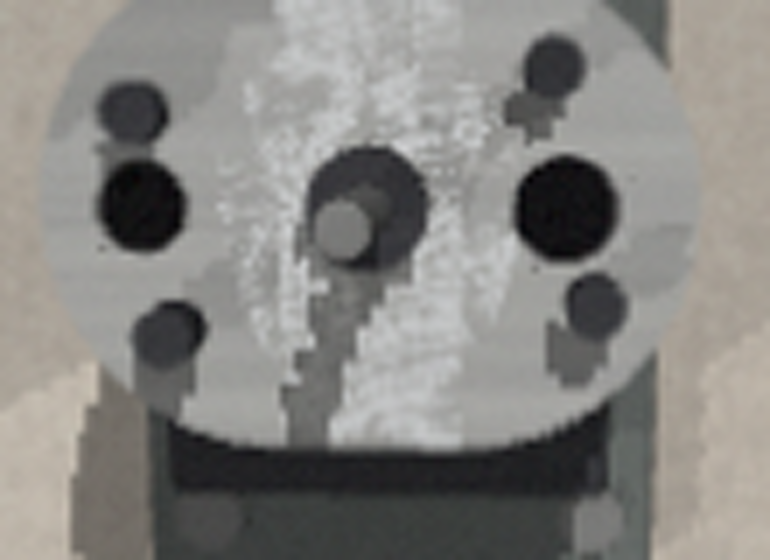

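The tip disc is at (229,113) in the wrist picture.

```bash
python3 -c "
from h import *
import json
st=json.load(open('st6.json'));C=cam('wrist',st);S=cam('side')
w=onz(C,(229,112.9),.138);t,e=tri(C,(229,112.9),S,(240.1,135.8));print('tip',w,t,e)
zt=st['tool_pos'][2]+.0369;s=onz(C,(251.2,276),zt)
l=onz(C,(50+289/2,120+305/2),zt);q=onz(C,(50+517/2,120+305/2),zt);f=onz(C,(251.5,120+201/2),zt)
M=R.from_quat(st['eef_rot']);T=lambda x:M.inv().apply(x-np.array(st['tool_pos']))
print('bore tool',T(s),'lip',T(l),T(q),'far edge',T(f),'diam',np.linalg.norm(l-q))
print('spool axis',M.apply([0,0,1]))
print('shift',M.inv().apply(np.r_[(w-s)[:2],0]), 'now',st['tool_pos'])
print('side proj', proj(S,w))
"
```

```text
tip [0.55664047 0.18486926 0.138     ] [0.55476578 0.1856069  0.14262707] 0.004636144654454987
bore tool [ 1.24290603e-03  8.32763917e-05 -3.68992024e-02] lip [ 0.00293195 -0.02600876 -0.03681991] [ 0.00310914  0.02641504 -0.0369757 ] far edge [ 0.0293942   0.0001727  -0.03687169] diam 0.05242433317255931
spool axis [-0.0028449   0.00131585 -0.99999509]
shift [ 0.06539265 -0.01764683  0.00011704] now [0.5664787333257759, 0.1167274825490799, 0.21597802964172147]
side proj [241.56614613 137.28091952]
```

carry_out(
  plan=[
    {"rot":[0,0,0],"xyz":[0.02,-0.005,0],"grip":255},
    {"rot":[0,0,0],"xyz":[0.045,-0.012,0],"grip":255},
    {"rot":[0,0,0],"xyz":[0.06,-0.016,0],"grip":255},
    {"rot":[0,0,0],"xyz":[0.065,-0.0175,0.01],"grip":255},
    {"rot":[0,0,0],"xyz":[0.065,-0.0175,0.025],"grip":255},
    {"rot":[0,0,0],"xyz":[0.065,-0.0175,0.04],"grip":255},
    {"rot":[0,0,0],"xyz":[0.065,-0.0175,0.05],"grip":255},
    {"rot":[0,0,0],"xyz":[0.065,-0.0175,0.055],"grip":255},
  ],
)

```text
clock: 11.67
tool_pos: [0.555, 0.1839, 0.1591]
eef_rot: [0.745, 0.667, -0.002, -0.002]
contact_force: [0.3, -0.8, -0.7]
opening: 0.592
finger_force: 20.0
```

```bash
python3 -c "
from h import *
for i in range(4): r.snapshot('wrist')
st=r.get_state();M=R.from_quat(st['eef_rot']);im=save('side','s8.png')
print('spool',np.array(st['tool_pos'])+M.apply([.0018,.0001,0]),'tip .5566 .1849; axis',M.apply([0,0,1]))
go(.5566,.1849,.155,-6.5)
cv2.imwrite('pics/c8.png',cv2.resize(im[90:170,190:300,::-1],(770,560),interpolation=cv2.INTER_CUBIC))"
```

```text
spool [0.55653531 0.18674614 0.1613451 ] tip .5566 .1849; axis [-0.00230227  0.00223209 -0.99999486]
now [0.5564 0.1852 0.1617] yaw -6.33 clk 11.9167 open 0.5920500354673034 ff 20.0280319005833 F [-0.4 -0.8  0.5]
xyz [-0.0003  0.0002  0.0067]
rot [-0.0019 -0.0024  0.0029]
```

View pics/c8.png

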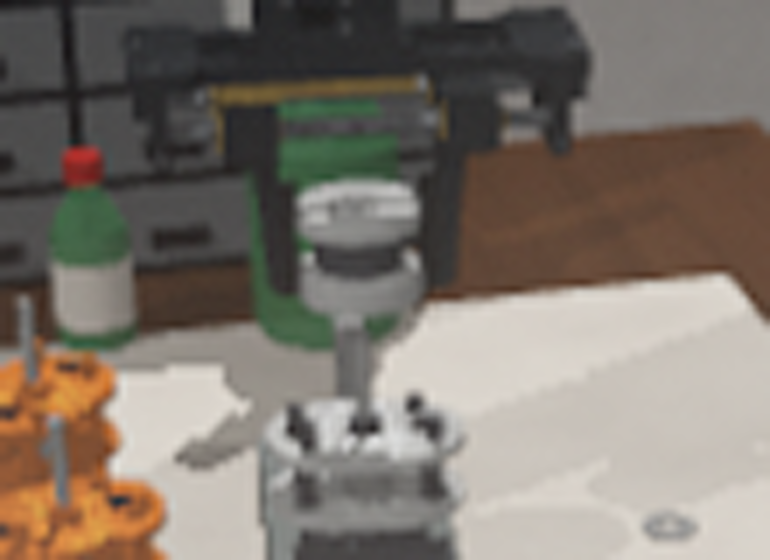

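The side view shows the spool hovering just above the shaft. The shaft's top at about (240.0,135.7) looks slightly left of the spool's axis at about (241.4,126), so I'll quantify that.

```bash
python3 -c "
from h import *
import json
S=cam('side');st6=json.load(open('st6.json'));C=cam('wrist',st6)
b=onz(C,(180+367/7,80+208/7),.104);print('boss by wrist',b)
im=cv2.imread('pics/s8.png').astype(int)
for v in range(134,152): print(v,im[v,232:250].mean(1).astype(int) if 0 else im[v,233:250].sum(1)//3, im[v,233:250,1]-im[v,233:250,2])
print('side vertical at tip',[proj(S,[.5566,.1849,z]).round(2) for z in(.104,.12,.138,.156,.198)])
t=r.get_state()['tool_pos'];print('spool exp', [proj(S,[.5566,.187,z]).round(2) for z in(t[2]-.005,t[2]+.037)])
print('mm/px x',proj(S,[.5666,.1849,.138])-proj(S,[.5566,.1849,.138]))
g=cv2.imread('pics/s8.png').astype(int)
for v in(118,120,122,130,131,132): print(v,g[v,228:255].sum(1)//3)
"
```

```text
boss by wrist [0.55710675 0.18539396 0.104     ]
134 [ 75  95 113 118 128 132 139 135 130 124 121 112 107 104 111 118 105] [23 15  6  4  2  2 -1 -1  0  2  2  4  3  4  0 -5 -7]
135 [ 78  78  79  87 113 141 147 146 134  95  94  85  80  86 111 123 143] [27 29 29 23 10  2 -1 -1  1 11 13 16 16 11  1 -6 -5]
136 [ 84  84  82  81 101 136 131 131 122  73  74  72  71  91 119 119 159] [28 29 30 29 14 -2 -2 -2  0 18 24 23 21  7 -4 -5 -6]
137 [ 85  84  83  82  92 110 100  97  99  85  72  75  92 116 134 152 196] [28 28 29 29 15 -3 -1 -2 -2  7 21 18  9 -3 -6 -6 -6]
138 [ 81  82  82  81  86 102  99  99 106  94  85 104 128 134 159 197 212] [29 28 29 29 16 -4 -2 -2 -2  0  8  5 -4 -6 -6 -7 -6]
139 [ 94  82  82  83  88  99 101 106 114 107 119 132 159 189 196 211 209] [18 23 23 24 12 -3 -1 -2 -1 -3 -2 -3 -7 -7 -6 -6 -7]
140 [128 122 124 125 118  98 100 106 116 113 133 160 197 212 210 209 209] [-2  0 -1  0 -1 -1 -1 -2 -1 -3 -5 -6 -7 -7 -6 -7 -6]
141 [143 143 144 144 133  95 101 106 117 113 131 172 213 210 210 209 209] [-6 -7 -7 -7 -6 -2 -2 -1 -1 -3 -7 -7 -7 -6 -6 -5 -6]
142 [142 142 143 145 135 102 100 10
[... 1466 characters left out ...]
.33537351]
118 [ 47  47  46  51 111 174 184 182 175 154 152 133 140 137 134 144 153 157
 158 160 152 107  58  46  49  50  50]
120 [ 49  46  46  50  86 134 162 169 159 120 133 138 129 131 148 155 173 173
 172 173 168 131  60  48  50  53  50]
122 [ 48  48  46  50  93 135 137 139 141 139 138 139 138 137 136 137 133 127
 120 115 110  91  47  48  51  50  52]
130 [ 60  51  53  48  72 120 137 135 139 137 128 123 124 120 120 126 132 134
 127 123 117 104  81  52  54  58  62]
131 [ 68  58  51  48  73 117 135 137 141 142 138 139 137 138 137 134 133 129
 121 116 111 105  80  56  69  67  68]
132 [ 75  70  66  65  81 115 136 135 138 141 138 137 135 133 132 128 126 123
 118 114 112 101  70  63  68  66  67]
```

The wide dark bar turns out to be the 14 mm vise post behind the reel. The thin shaft at rows 147–148 is at column 241.5, against 241.0 for the spool axis, so they agree within about 1.5 mm. I'll make the last small descent.

carry_out(
  plan=[
    {"rot":[0,0,0],"xyz":[-0.001,0,0.002],"grip":255},
    {"rot":[0,0,0],"xyz":[-0.0015,0,0.004],"grip":255},
    {"rot":[0,0,0],"xyz":[-0.0015,0,0.006],"grip":255},
    {"rot":[0,0,0],"xyz":[-0.0015,0,0.006],"grip":255},
    {"rot":[0,0,0],"xyz":[-0.0015,0,0.006],"grip":255},
    {"rot":[0,0,0],"xyz":[-0.0015,0,0.006],"grip":255},
    {"rot":[0,0,0],"xyz":[-0.0015,0,0.006],"grip":255},
    {"rot":[0,0,0],"xyz":[-0.0015,0,0.006],"grip":255},
  ],
)

```text
clock: 12.58
tool_pos: [0.5556, 0.184, 0.1551]
eef_rot: [0.745, 0.667, -0.0, -0.002]
contact_force: [0.4, 0.7, -1.7]
opening: 0.594
finger_force: 20.0
```

```bash
python3 -c "
from h import *
for i in range(5): r.snapshot('side');go(.5564,.1835,.155,-6.5)"
```

```text
now [0.5556 0.184  0.1551] yaw -6.3 clk 12.6333 open 0.5926380049867396 ff 20.027948616771027 F [ 0.6  0.7 -1.7]
xyz [-0.0005  0.0008  0.0001]
rot [-0.003  -0.002   0.0036]
now [0.5556 0.184  0.1551] yaw -6.3 clk 12.6833 open 0.5968258940990856 ff 20.028010909154546 F [ 0.3 -0.2 -1.6]
xyz [-0.0004  0.0008  0.0001]
rot [-0.003  -0.002   0.0035]
now [0.5556 0.184  0.1551] yaw -6.3 clk 12.7333 open 0.5973674811146492 ff 20.027946368500125 F [ 0.1 -0.9 -1.8]
xyz [-0.0004  0.0008  0.0001]
rot [-0.0031 -0.002   0.0035]
now [0.5556 0.184  0.1551] yaw -6.3 clk 12.7833 open 0.5920586133818583 ff 20.027970369555987 F [ 0.   0.3 -0.9]
xyz [-0.0004  0.0008  0.0001]
rot [-0.003  -0.002   0.0035]
now [0.5556 0.184  0.1551] yaw -6.3 clk 12.8333 open 0.5979141108449371 ff 20.027924586029258 F [-0.  -0.4 -1.3]
xyz [-0.0004  0.0008  0.0001]
rot [-0.0031 -0.0019  0.0035]
```

The spool is still, centred to about 1–2 mm, with roughly 12 mm of clearance, so I'm handing in.

```bash
python3 -c "
from h import *
print(r.finish_job())"
```

```text
the job is handed in; nothing more can be done
None
```

I closed the vise jaw against its hard stop on the reel's foot, then handed the job in with the larger spool held level and still about 12 mm above the shaft tip, centred to within about 2 mm by my camera measurements; no verdict was returned.

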